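# Re-index the swivel-lock caster of an upturned tote dolly

### The job

The tote dolly lies upside down on the bench, and its one caster with a swivel lock (the one with a black pull knob) is still locked crosswise. Pull the lock's knob up, swing that caster round to the lengthways position (wheel in line with the dolly's long sides, either way round), and make sure that its spring pin has snapped fully down into the notch there. Never force the caster hard against its lock pin, and leave the things lying about where they are.

Things in the scene. Friction and masses are not known exactly. Their poses are not given: they have to be found in the camera images.
- dolly: Upturned tote dolly, 400 x 600 x 30 mm: plywood deck in a blue angle-iron frame; it does not move. Origin: centre of the underside, on the bench; z up, y along the LONG (600 mm) sides. Four casters stand on the deck (face 30 mm up), kingpins at x = +-130, y = +-210 mm. One of the two at x = -130 mm (nearer the robot) is the locking caster; the other three are plain and swivel freely.
- lock_caster: Fixed part of the locking caster: steel plate 120 x 130 x 6 mm bolted to the deck, and on it a notched index ring (radius 59 mm, top 16 mm above the deck): two tight notches 11.6 mm wide lengthways, two worn to 21.6 mm crosswise. The ring was clamped on by eye: it sits up to 6 degrees off the dolly's line, either way. Origin: swivel axis at the deck face; axes parallel to the dolly's.
- lock_rig: Swivelling fork of the locking caster. Origin on the swivel axis at the deck face, z up. x: rolling direction, +x points from the swivel axis to the pull knob, the wheel trails on the -x side; y: axle. Fork 60 mm across, 74 mm over the axle nuts. Starts locked about crosswise, knob on the robot's side. With the pin out it swivels either way (about 0.15 N m of friction) and stays where it is left.
- wheel_top (a point): Highest point of the locking caster's wheel, 140 mm above the deck, on the -x side of the fork, 35 mm from the swivel axis. The wheel is 100 mm in diameter and 40 mm wide, axle 90 mm above the deck; it spins freely on its axle.
- knob (a point): Centre of the black pull knob: upright cylinder, 26 mm in diameter and height, 50 mm from the swivel axis, 73 mm above the deck with the pin home, 81 mm with the pin resting on the ring between notches, 87 mm at its end stop. A spring presses it down with 6 N (home) to 11 N (full lift). Below it 14 mm of free height, then its 22 mm guide sleeve. It turns with the fork.
- plunger: Spring pin with the knob. Origin: lower end of the 10 mm square pin, 65 mm below the knob's centre, 8 mm above the deck when home; axes as the fork's. Play in a lengthways notch only 0.8 mm to each side (1 degree of swivel). Between notches the pin slides on the ring; pushed round slowly, it drops into the next notch by itself and stops the swivel dead; pushing on then loads the pin.
- spare_wheel: Bystander: spare wheel, 100 mm in diameter, 40 mm high, lying flat on the deck. Origin under its centre.
- spanner: Bystander: steel spanner about 180 mm long, lying on the deck.
- wood_block: Bystander: timber offcut 120 x 60 x 45 mm on the bench beside the dolly. Origin under its centre.
- grease_tin: Bystander: metal tin, 72 mm in diameter, 85 mm high, standing on the bench beside the dolly. Origin under its centre.

How it is judged:
On the way, in this order (a step that is already met when the one before it is completed fails the run):
1. the lock's knob is pulled up until the pin is clear of its notch (z of knob in the frame of lock_rig above 0.0805 m), for 0.1 s.
2. the caster is swung away from crosswise (angle between the x axis of lock_rig and the y axis of dolly, either way round below 1.2 rad), for 0.1 s.
At the end, for the whole second after the job is handed in: The locking caster's wheel stands in line with the dolly's long sides as nearly as its notch allows (within 8.5 degrees), either way round, its pin has dropped fully into the notch (knob within 2.5 mm of its home height above the deck), and it is at rest, released (angle between the x axis of lock_rig and the y axis of dolly, either way round below 0.15 rad and z of knob in the frame of lock_rig below 0.0755 m and angular speed of lock_rig below 0.05 rad/s); the robot touches nothing.
It fails at once if a bystander (spare wheel, spanner, wood block, tin) was shoved more than 20 mm (distance of any of spare_wheel, spanner, wood_block, grease_tin from where it was at the start of the episode above 0.02 m).
It fails at once if the caster was forced against its lock pin (over 50 N between pin and notched ring) (contact force between plunger and lock_caster above 50 N).
It also fails if it takes over 48 s, if anything falls off the work surface, if the arm or the gripper's body presses on something with over 40 N, if the wrist force passes 120 N, or if a joint passes its speed limit or range.

### The arm

A 6-joint arm with a two-finger parallel gripper is mounted at the origin on the work surface. World frame = base frame: x ahead of the robot, y to its left, z up, the work surface at z = 0. Lengths are in m, angles in rad, forces in N, time in s.
With the tool pointing down it reaches from about 0.375 to 0.9 m from the base axis. Payload 3.1 kg.
Tool frame: the origin (TCP) lies on the centre line of the jaws, within the pads' length; the fingertips stand 25 mm ahead of it and the grasp point (between the pads) lies 6 mm ahead of it; z points along the fingers, y is the line along which they close (so a half turn about z gives the same grasp; the last joint's range is limited). The gripper opens to 85 mm and grips with 20 to 120 N. Pads are 22 mm wide; open, the fingers measure 114 mm over their backs; the gripper's body (76 mm by 85 mm) begins 54 mm behind the grasp point. The pads swing forward as they close: fully open they stand 13 mm farther back than shut.
Start: joints at [1.087, 0.527, 1.433, -0, 1.181, -0.178], TCP at [0.188, 0.596, 0.256] pointing down, gripper open.
Joint ranges: [-3.08, 3.08], [-0.75, 2.2], [0.22, 2.44], [-1.43, 4.57], [0, 2.65], [-2.85, 2.85]. Speed limits (rad/s): [2.79, 2.79, 3.14, 3.14, 3.14, 3.14].

### API

Orientations are given as a 3x3 rotation matrix whose columns are the frame's x, y, z axes.
In Python, from station import r, camera, get_calibration gives the robot as it stands.
- The arm moves only by the tool drive_tool, never from a script. Its argument "motion" is a list of rows, each a list of 7 numbers: the shift along the world's x, y, z normalised to -1 to 1, where 1 is 150 mm, then the turn, a rotation vector about the world's x, y, z normalised to -1 to 1, where 1 is 180 degrees, then the finger opening in mm, from 0 to 85.4. In form: [[dx, dy, dz, wx, wy, wz, gripper], ...]. A call has 1 to 8 rows; each row is the pose to reach, as a shift and turn from the pose commanded when the call began, turning the shorter way round; what a row does not reach only later rows make up. A row lasts 1/8 s, in which the tool goes at most 62.5 mm and 10.7 degrees, less where a joint would pass 70% of its speed; a pose out of reach is approached as far as the arm can. A call with a number of a shift or a turn outside -1 to 1 is refused whole. A call with a gripper value outside its range is refused whole. The fingers move at their own pace and stop on an object; "newtons" is the grip in N (left out, the last holds). Time passes only in rows, so rows that repeat a pose let the fingers close. It gives the time, the measured TCP pose, the force, the opening and the grip force at its end, in the units of the state.
- r.sense(): the state, without advancing time (a new reading comes with each control period).
- camera(name): name is "scene" or "top" or "wrist"; returns the picture (384x512x3 uint8, red, green, blue); there is no depth.
- get_calibration(name): a dict with "fx", "fy", "cx", "cy" (pixels), "k1" (the pictures are not rectified: a ray, as slopes to the right and down, at radius r is drawn at 1 + k1 r^2 times it, then the intrinsics apply), "view" (4x4, takes a point from world to camera coordinates). Camera axes: x right, y down, z forward; pixel columns grow to the right and rows downward; lengths in m; the calibration is good to about 2 mm. A picture is of the moment at which its call begins: read the wrist's pose just before it. get_calibration takes no time and is no camera call; for the wrist camera it gives the pose at the moment of the call.
- r.sign_off(): hands the job in; it is judged then, once.
The state is a dict: "t": time; "q": joint angles; "joint_vel": joint speeds; "tau": joint torques, N m; "tool_pos": TCP position; "eef_rot": TCP orientation; "force": force on the tool from outside, world axes, zero at the start; "moment": the same for the moment, N m; "grip_width": finger opening in m; "finger_force": force on a finger pad.
Only numpy, scipy, OpenCV 4.12 (cv2) and the standard library are available. Lean on these libraries where they do the work, as an engineer would, in place of code of your own. Each camera call takes 0.05 s, during which the arm holds its last target. There are 200 camera calls.

## Working session

There is one attempt and no reset: what is moved stays moved. The work goes in short steps, Python scripts to look and compute and a tool call to move; the robot and the scene stay as the last step left them, time stands still between calls to the robot, and variables do not carry over. Pictures are saved under pics/ and viewed, at most 10 in all, crops included, and the job is handed in when it is done.

Besides the shell and the picture viewer there is one more tool, called after "Call:" as name([rows], argument=value, ...), one row to a line, values as JSON. drive_tool: Moves the arm, as the interface text tells. Scaled input: -1 to 1 covers 150 mm each way for a shift and 180 degrees each way for a turn. Its arguments: {"type":"object","properties":{"motion":{"type":"array","items":{"type":"array","items":{"type":"number"}}},"newtons":{"type":"number"}},"required":["motion"]}

```bash
mkdir -p pics; ls
python3 - <<'E'
from station import r,camera,get_calibration
import cv2
for n in ("top","scene"):
    im=camera(n); cv2.imwrite(f"pics/{n}0.png",im[:,:,::-1])
    c=get_calibration(n); print(n,c)
print(r.sense())
E
```

```text
pics
top {'fx': 490.6508553999013, 'fy': 490.6508553999013, 'cx': 259.7005993176716, 'cy': 193.84508831835404, 'k1': 0.06262060285797819, 'view': array([[ 2.27444705e-02, -9.99741295e-01, -1.78482508e-04,
        -1.31164280e-02],
       [-9.92512370e-01, -2.25585787e-02, -1.20042934e-01,
         5.81033624e-01],
       [ 1.20007852e-01,  2.90745906e-03, -9.92768685e-01,
         1.77939703e+00],
       [ 0.00000000e+00,  0.00000000e+00,  0.00000000e+00,
         1.00000000e+00]])}
scene {'fx': 494.4759076069215, 'fy': 494.4759076069215, 'cx': 254.3633547837204, 'cy': 185.3943877202432, 'k1': -0.1851958942520233, 'view': array([[ 0.34472809,  0.93844132, -0.02214569, -0.20897141],
       [ 0.48937453, -0.19979952, -0.84887733, -0.17251947],
       [-0.80104626,  0.28179432, -0.52812578,  2.33910159],
       [ 0.        ,  0.        ,  0.        ,  1.        ]])}
{'t': 0.1, 'q': array([ 1.08650444e+00,  5.28406008e-01,  1.43378115e+00,  2.90480224e-06,
        1.18137684e+00, -1.78487685e-01]), 'joint_vel': array([-0.00128643, -0.00241115, -0.00454115, -0.00193511,  0.00023358,
       -0.0007763 ]), 'tau': array([ 1.46870725e-04, -4.43303597e+01, -1.78585553e+01, -1.73412709e-04,
        3.84516141e-03, -1.75942951e-06]), 'tool_pos': array([0.18784619, 0.59548187, 0.25540904]), 'eef_rot': array([[-9.53604652e-01,  3.01060329e-01, -9.20196701e-04],
       [ 3.01061529e-01,  9.53603123e-01, -1.74339125e-03],
       [ 3.52636505e-04, -1.93954183e-03, -9.99998057e-01]]), 'force': array([ 0.05101223, -0.87130862,  0.69299681]), 'moment': array([ 0.01511274, -0.03031486,  0.00503019]), 'finger_force': 0.0, 'grip_width': 0.08483529141263027}
```

View pics/top0.png

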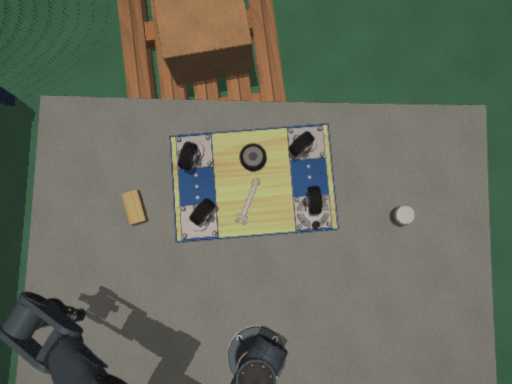

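View pics/scene0.png

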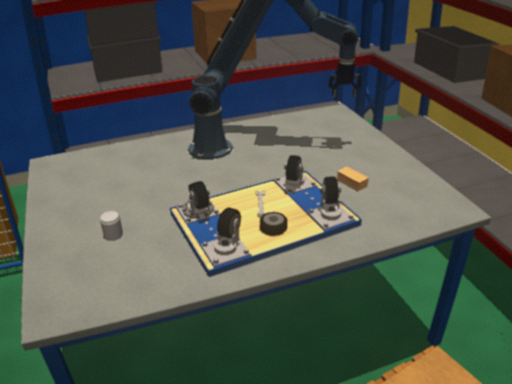

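The top view shows the dolly with corners at about (170,136), (328,124), (338,229) and (177,241). The locking caster is at lower right: wheel near (315,198), black knob near (316,225). The tin is at (403,215) and the wood block at (134,207).

```bash
cat > h.py <<'E'
import numpy as np, cv2
from station import r,camera,get_calibration
def K(c): return np.array([[c['fx'],0,c['cx']],[0,c['fy'],c['cy']],[0,0,1.]]),np.array([c['k1'],0,0,0.])
def p2w(c,uv,z):
    k,d=K(c); x,y=cv2.undistortPoints(np.array([[uv]],float),k,d)[0,0]
    R,t=c['view'][:3,:3],c['view'][:3,3]; o=-R.T@t; v=R.T@[x,y,1]
    return o+v*(z-o[2])/v[2]
def w2p(c,P):
    k,d=K(c); R,t=c['view'][:3,:3],c['view'][:3,3]
    return cv2.projectPoints(np.atleast_2d(np.array(P,float)),cv2.Rodrigues(R)[0],t,k,d)[0][:,0]
def crop(im,u0,v0,u1,v1,s,name): cv2.imwrite(f"pics/{name}.png",cv2.resize(im[v0:v1,u0:u1,::-1],None,fx=s,fy=s,interpolation=cv2.INTER_CUBIC))
E
python3 - <<'E'
from h import *
im=cv2.imread("pics/top0.png")[:,:,::-1]
crop(im,165,110,345,245,4.4,"topc")
c=get_calibration("top")
for uv in [(170,136),(328,124),(338,229),(177,241)]: print(p2w(c,uv,.03).round(3))
print(p2w(c,(316,225),.03+.086).round(3),p2w(c,(315,188),.17).round(3),'tin',p2w(c,(403,215),.08).round(3))
E
```

```text
[0.793 0.341 0.03 ]
[ 0.852 -0.251  0.03 ]
[ 0.458 -0.29   0.03 ]
[0.401 0.299 0.03 ]
[ 0.466 -0.2    0.116] [ 0.589 -0.189  0.17 ] tin [ 0.511 -0.513  0.08 ]
```

View pics/topc.png

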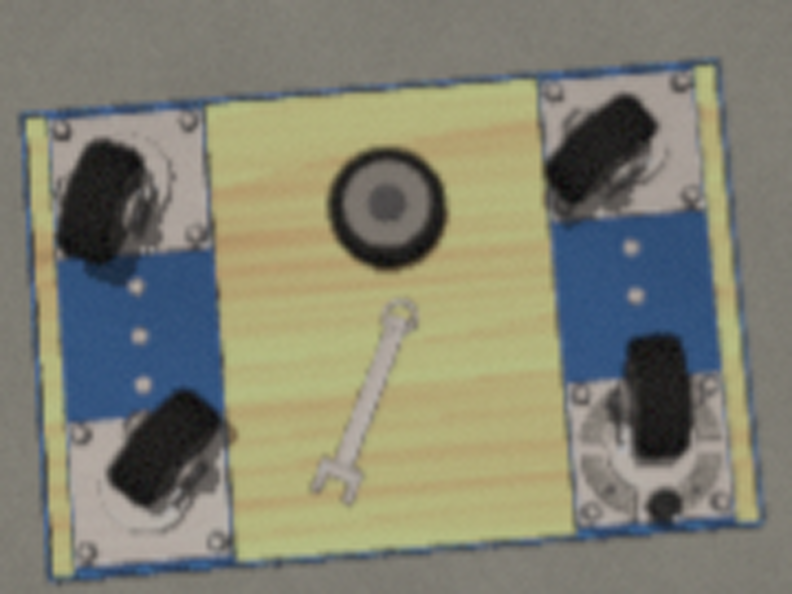

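The crop shows the dolly corners clearly at crop px (22,114), (718,60), (762,523) and (50,580). The knob is at (664,505), and the wheel runs from (657,338) to (662,460). Next I fit the dolly pose.

```bash
cat > fit.py <<'E'
from h import *
from scipy.optimize import least_squares
c=get_calibration("top"); f=lambda p:np.array(p)/4.4+[165,110]-.4
px=np.array([f(p) for p in [(22,114),(718,60),(762,523),(50,580)]])
loc=np.array([[.2,.3],[.2,-.3],[-.2,-.3],[-.2,.3]])
def W(p,L,z): 
    R=np.array([[np.cos(p[2]),-np.sin(p[2])],[np.sin(p[2]),np.cos(p[2])]]); return np.c_[L@R.T+p[:2],np.full(len(L),z)]
s=least_squares(lambda p:(w2p(c,W(p,loc,.03))-px).ravel(),[.62,.02,.1])
print(s.x,s.fun.round(1)); k=W(s.x,np.array([[-.13,-.21]]),.03)[0]; print('kingpin',k)
kn=p2w(c,f((664,505)),.03+.082); print('knob',kn, 'rad',np.hypot(*(kn-k)[:2]),'ang',np.degrees(np.arctan2(*(kn-k)[1::-1])),'dolly yaw',np.degrees(s.x[2]))
E
python3 fit.py
```

```text
[0.62756004 0.02649327 0.10184576] [-0.6 -0.4  0.4 -0.4  0.8  0.4 -0.7  0.4]
kingpin [ 0.51958432 -0.19563563  0.03      ]
knob [ 0.46842916 -0.19840454  0.112     ] rad 0.05123004647296494 ang -176.9017318972124 dolly yaw 5.835332090387342
```

Call:
drive_tool([
  [0.4,-0.4,0,0,0,0,85],
  [0.8,-0.8,0,0,0,0,85],
  [1,-1,0.1,0,0,0.05,85],
  [1,-1,0.1,0,0,0.114,85],
])

```text
t: 0.6
tool_pos: [0.3402, 0.4437, 0.2714]
eef_rot: [[-0.999, -0.042, 0.0], [-0.042, 0.999, -0.001], [-0.0, -0.001, -1.0]]
force: [-0.4, -0.2, -0.4]
grip_width: 0.085
finger_force: 0.0
```

Call:
drive_tool([
  [0.3,-0.35,0,0,0,0,85],
  [0.6,-0.7,0,0,0,0,85],
  [0.7,-1,0,0,0,0,85],
  [0.7,-1,0,0,0,0,85],
])

```text
t: 1.1
tool_pos: [0.4447, 0.2925, 0.2709]
eef_rot: [[-0.999, -0.032, -0.001], [-0.032, 0.999, -0.001], [0.001, -0.001, -1.0]]
force: [-1.0, 0.4, 0.1]
grip_width: 0.0852
finger_force: 0.0
```

Call:
drive_tool([
  [0,-0.35,0,0,0,0,85],
  [0,-0.7,0,0,0,0,85],
  [0,-1,0,0,0,0,85],
  [0,-1,0,0,0,0,85],
])

```text
t: 1.6
tool_pos: [0.4427, 0.1447, 0.2712]
eef_rot: [[-0.999, -0.035, -0.001], [-0.035, 0.999, 0.0], [0.001, 0.0, -1.0]]
force: [-0.4, 0.1, -0.7]
grip_width: 0.0848
finger_force: 0.0
```

Call:
drive_tool([
  [0,-0.35,0,0,0,0,85],
  [0,-0.7,0,0,0,0,85],
  [0,-1,0,0,0,0,85],
  [0,-1,0,0,0,0,85],
])

```text
t: 2.1
tool_pos: [0.4439, -0.0048, 0.2713]
eef_rot: [[-0.999, -0.036, 0.001], [-0.036, 0.999, 0.0], [-0.001, 0.0, -1.0]]
force: [0.2, -0.2, 0.7]
grip_width: 0.0848
finger_force: 0.0
```

Call:
drive_tool([
  [0,-0.35,0,0,0,0,85],
  [0,-0.7,0,0,0,0,85],
  [0,-1,0,0,0,0,85],
  [0,-1,0,0,0,0,85],
])

```text
t: 2.6
tool_pos: [0.4445, -0.1547, 0.2713]
eef_rot: [[-0.999, -0.037, 0.001], [-0.037, 0.999, -0.0], [-0.001, -0.0, -1.0]]
force: [-0.0, 0.7, -0.2]
grip_width: 0.0852
finger_force: 0.0
```

Run:
```python
from h import *
s=r.sense(); c=get_calibration("wrist"); im=camera("wrist"); cv2.imwrite("pics/w1.png",im[:,:,::-1])
print(s['t'],s['tool_pos'],s['q'].round(2),s['eef_rot'].round(3)); print(c['view'].round(3), -c['view'][:3,:3].T@c['view'][:3,3])
print(w2p(c,[[.4684,-.1984,.116],[.5196,-.1956,.046]]))
```

```text
2.6 [ 0.44453024 -0.15472478  0.27128767] [-0.57  0.3   1.79  0.    1.05 -2.18] [[-0.999 -0.037  0.001]
 [-0.037  0.999 -0.   ]
 [-0.001 -0.    -1.   ]]
[[-0.038  0.999  0.     0.172]
 [ 0.947  0.036  0.32  -0.462]
 [ 0.32   0.012 -0.947  0.255]
 [ 0.     0.     0.     1.   ]] [ 0.36263356 -0.1582674   0.38906316]
[[204.82427339 203.39839823]
 [215.50981133 221.7684623 ]]
```

View pics/w1.png

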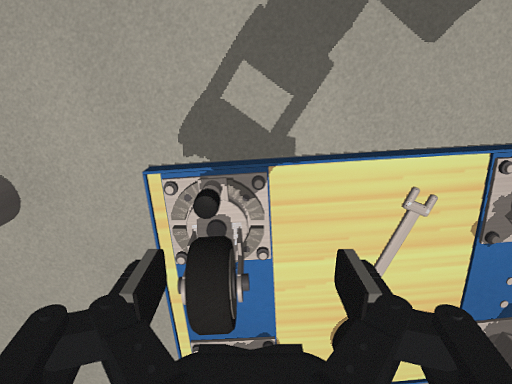

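The wrist view shows the lock caster's knob top near (207,199) and the wheel at (212,285). The ring notches are visible around (217,218). I'll zoom in.

Run:
```python
from h import *
im=cv2.imread("pics/w1.png")[:,:,::-1]
crop(im,145,160,285,270,5.4,"w1c")
```

```text
(no output)
```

View pics/w1c.png

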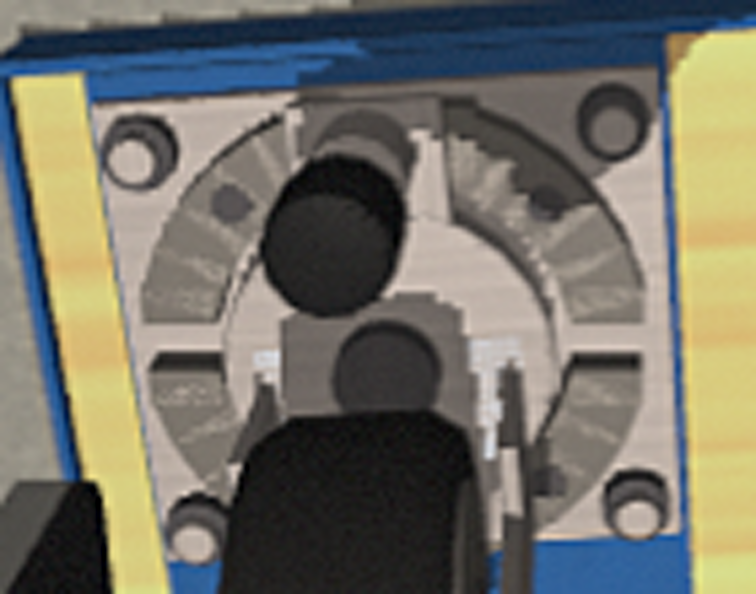

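The notches show clearly. At ring-top level the left notch edges are at crop y≈323 and 372, and the right at ≈322 and 372. The knob top is centred near crop (332,247), and the kingpin nut near (387,370).

```bash
cat > wfit.py <<'E'
from h import *
M=np.array([[-0.038,.999,0]])
E
python3 - <<'E'
from h import *
c=get_calibration("wrist"); f=lambda p:np.array(p)/5.4+[145,160]-.4
P=[p2w(c,f(p),.046) for p in [(183,323.5),(606,322),(185,372),(606,372)]]
for a in P: print(a.round(4))
l=(P[0]+P[2])/2; q=(P[1]+P[3])/2; d=q-l
print('widths',(P[0]-P[2])[:2],(P[1]-P[3])[:2],'mid',(l+q)/2,'axis angle deg',np.degrees(np.arctan2(d[1],d[0])))
print([round(float(np.degrees(np.arctan2(*(P[j]-P[i])[1::-1]))),2) for i,j in((0,1),(2,3))])
for z in(.116,.103+.013): 
  for p in [(332,240),(332,250)]: print('knob',p2w(c,f(p),z).round(4))
print(w2p(c,[[.5196,-.1956,.046]])) 
bolts=[p2w(c,f(p),.042).round(4) for p in[(130,160),(612,128),(193,540),(636,517)]]; print(bolts,np.mean(bolts,0))
E
```

```text
[ 0.5172 -0.2397  0.046 ]
[ 0.5129 -0.142   0.046 ]
[ 0.5295 -0.2397  0.046 ]
[ 0.5256 -0.1414  0.046 ]
widths [-1.23658069e-02  2.50684341e-05] [-0.01268296 -0.00058847] mid [ 0.52132354 -0.19069881  0.046     ] axis angle deg 92.38289527041474
[92.48, 92.28]
knob [ 0.468  -0.1951  0.116 ]
knob [ 0.4699 -0.1952  0.116 ]
knob [ 0.468  -0.1951  0.116 ]
knob [ 0.4699 -0.1952  0.116 ]
[[213.74098    222.58768933]]
[array([ 0.4791, -0.2512,  0.042 ]), array([ 0.4674, -0.1427,  0.042 ]), array([ 0.5771, -0.2406,  0.042 ]), array([ 0.5662, -0.1321,  0.042 ])] [ 0.52245 -0.19165  0.042  ]
```

Call:
drive_tool([
  [0.15,-0.27,0,0,0,0,65],
  [0.15,-0.27,-0.35,0,0,0,65],
  [0.15,-0.27,-0.5,0,0,0,65],
  [0.15,-0.27,-0.5,0,0,0,65],
])

```text
t: 3.15
tool_pos: [0.4648, -0.1911, 0.1946]
eef_rot: [[-0.999, -0.041, -0.004], [-0.041, 0.999, 0.004], [0.004, 0.004, -1.0]]
force: [-0.5, -0.5, 0.5]
grip_width: 0.065
finger_force: 0.0
```

Call:
drive_tool([
  [0,0,-0.2,0,0,0,60],
  [0,0,-0.4,0,0,0,60],
  [0,0,-0.57,0,0,0,60],
  [0,0,-0.57,0,0,0,60],
  [0,0,-0.57,0,0,0,60],
])

```text
t: 3.78
tool_pos: [0.4668, -0.1942, 0.1122]
eef_rot: [[-0.999, -0.04, 0.002], [-0.04, 0.999, -0.001], [-0.002, -0.001, -1.0]]
force: [0.3, 1.0, 0.3]
grip_width: 0.0603
finger_force: 0.0
```

Run:
```python
from h import *
s=r.sense();im=camera("wrist"); cv2.imwrite("pics/w2.png",im[:,:,::-1])
print(s['t'],s['tool_pos'],s['force'],s['grip_width'])
```

```text
3.775 [ 0.4667557  -0.19422828  0.11221093] [0.33612435 1.02791384 0.33282257] 0.060297747535812046
```

View pics/w2.png

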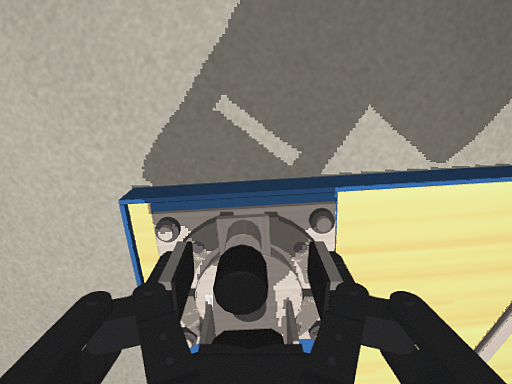

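The knob sits between the pads at (241,275). The pad midline is near column 250, so I shift about 3 mm to −y and close.

Call:
drive_tool([
  [0,-0.02,0,0,0,0,45],
  [0,-0.02,0,0,0,0,30],
  [0,-0.02,0,0,0,0,20],
  [0,-0.02,0,0,0,0,20],
  [0,-0.02,0,0,0,0,20],
], newtons=40)

```text
t: 4.45
tool_pos: [0.466, -0.1982, 0.1116]
eef_rot: [[-0.999, -0.038, 0.001], [-0.038, 0.999, -0.001], [-0.001, -0.001, -1.0]]
force: [-1.5, -0.6, 5.5]
grip_width: 0.025
finger_force: 39.0
```

Call:
drive_tool([
  [0,0,0.03,0,0,0,20],
  [0,0,0.055,0,0,0,20],
  [0,0,0.075,0,0,0,20],
  [0,0,0.075,0,0,0,20],
])

```text
t: 4.95
tool_pos: [0.4659, -0.198, 0.1219]
eef_rot: [[-0.999, -0.039, 0.001], [-0.039, 0.999, -0.001], [-0.0, -0.001, -1.0]]
force: [1.6, -5.3, -10.9]
grip_width: 0.0248
finger_force: 39.8
```

Run:
```python
from h import *
s=r.sense();im=camera("wrist"); cv2.imwrite("pics/w3.png",im[:,:,::-1])
print(s['t'],s['tool_pos'],s['force'],s['grip_width'])
```

```text
4.95 [ 0.46585297 -0.1980039   0.12193732] [  1.63628538  -5.31009996 -10.88571414] 0.024810561166523276
```

View pics/w3.png

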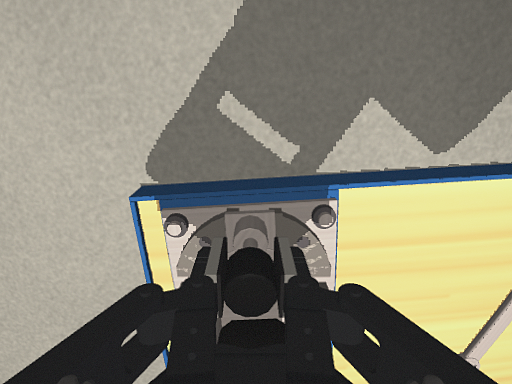

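```bash
python3 -c "
import numpy as np
K=np.array([.520,-.1945]);p0=np.array([.4659,-.198]);d=p0-K
def o(a):
    t=np.radians(-a);return np.array([d[0]*np.cos(t)-d[1]*np.sin(t),d[0]*np.sin(t)+d[1]*np.cos(t)])+K
print(np.degrees(np.arctan2(d[1],d[0]))%360)
for b,L in((0,[5,10,16,22,28,34,40,46]),(46,[52,58,64,70,76,82,86])):
  for a in L: print(a,((o(a)-o(b))/.15).round(3),round(-(a-b)/180,3))
"
```

```text
183.70159246686936
5 [-0.001  0.032] -0.028
10 [0.001 0.063] -0.056
16 [0.008 0.1  ] -0.089
22 [0.018 0.137] -0.122
28 [0.031 0.172] -0.156
34 [0.049 0.206] -0.189
40 [0.069 0.237] -0.222
46 [0.093 0.267] -0.256
52 [0.027 0.027] -0.033
58 [0.056 0.05 ] -0.067
64 [0.088 0.071] -0.1
70 [0.122 0.088] -0.133
76 [0.157 0.101] -0.167
82 [0.194 0.111] -0.2
86 [0.219 0.115] -0.222
```

Call:
drive_tool([
  [0,0,0.008,0,0,0,20],
  [0,0,0.008,0,0,0,20],
])

```text
t: 5.25
tool_pos: [0.4659, -0.198, 0.1231]
eef_rot: [[-0.999, -0.039, 0.001], [-0.039, 0.999, -0.001], [-0.001, -0.001, -1.0]]
force: [2.6, -4.9, -10.5]
grip_width: 0.0245
finger_force: 39.8
```

Call:
drive_tool([
  [0,0.032,0,0,0,-0.028,20],
  [0.001,0.063,0,0,0,-0.056,20],
  [0.008,0.1,0,0,0,-0.089,20],
  [0.008,0.1,0,0,0,-0.089,20],
])

```text
t: 5.75
tool_pos: [0.4668, -0.1822, 0.123]
eef_rot: [[-0.971, 0.237, -0.0], [0.237, 0.971, 0.0], [0.0, 0.0, -1.0]]
force: [3.0, -3.3, -10.2]
grip_width: 0.0247
finger_force: 39.9
```

Call:
drive_tool([
  [0.01,0.037,0,0,0,-0.033,20],
  [0.023,0.072,0,0,0,-0.067,20],
  [0.041,0.106,0,0,0,-0.1,20],
  [0.061,0.137,0,0,0,-0.133,20],
  [0.085,0.167,0,0,0,-0.167,20],
  [0.085,0.167,0,0,0,-0.167,20],
])

```text
t: 6.5
tool_pos: [0.4794, -0.1565, 0.123]
eef_rot: [[-0.723, 0.691, -0.001], [0.691, 0.723, 0.002], [0.002, 0.001, -1.0]]
force: [4.1, 1.3, -9.4]
grip_width: 0.0247
finger_force: 40.0
```

Call:
drive_tool([
  [0.027,0.027,0,0,0,-0.033,20],
  [0.056,0.05,0,0,0,-0.067,20],
  [0.088,0.071,0,0,0,-0.1,20],
  [0.122,0.088,0,0,0,-0.133,20],
  [0.157,0.101,0,0,0,-0.167,20],
  [0.194,0.111,0,0,0,-0.2,20],
  [0.194,0.111,0,0,0,-0.2,20],
])

```text
t: 7.38
tool_pos: [0.5089, -0.1386, 0.1229]
eef_rot: [[-0.179, 0.984, 0.0], [0.984, 0.179, 0.004], [0.004, 0.001, -1.0]]
force: [6.7, 5.1, -11.4]
grip_width: 0.0249
finger_force: 40.1
```

Run:
```python
from h import *
s=r.sense();c=get_calibration("wrist");im=camera("wrist"); cv2.imwrite("pics/w4.png",im[:,:,::-1])
t=camera("top"); crop(t,280,170,350,240,8,"t4")
print(s['t'],s['tool_pos'],s['force'],s['grip_width'])
```

```text
7.375 [ 0.5089152  -0.13863574  0.12287274] [  6.70909189   5.0845357  -11.43545939] 0.024872709737990436
```

View pics/w4.png

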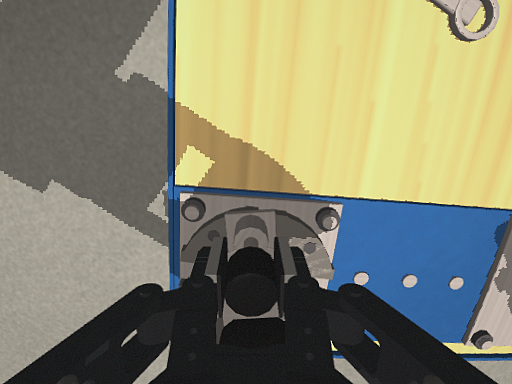

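The grip held through the swing. The caster is now about 9° short of the notch, so I'll release the knob onto the ring and lower the fingers around it.

Call:
drive_tool([
  [0,0,-0.025,0,0,0,20],
  [0,0,-0.025,0,0,0,31],
  [0,0,-0.025,0,0,0,31],
  [0,0,-0.06,0,0,-0.03,31],
  [0,0,-0.085,0,0,-0.03,31],
  [0,0,-0.085,0,0,-0.03,31],
], newtons=20)

```text
t: 8.22
tool_pos: [0.5083, -0.1409, 0.1105]
eef_rot: [[-0.084, 0.996, -0.001], [0.996, 0.084, 0.0], [0.0, -0.001, -1.0]]
force: [-0.2, 0.6, -0.1]
grip_width: 0.0308
finger_force: 0.0
```

Run:
```python
from h import *
s=r.sense();c=get_calibration("wrist");im=camera("wrist"); cv2.imwrite("pics/w5.png",im[:,:,::-1])
print(s['t'],s['tool_pos'],s['force'],s['grip_width'],w2p(c,[[.520,-.1945,.046]]))
crop(im,150,180,350,330,4,"w5c")
```

```text
8.225 [ 0.50831268 -0.14093856  0.11053139] [-0.16707002  0.59414893 -0.0721751 ] 0.030761099033984732 [[259.81224618 289.38184476]]
```

View pics/w5c.png

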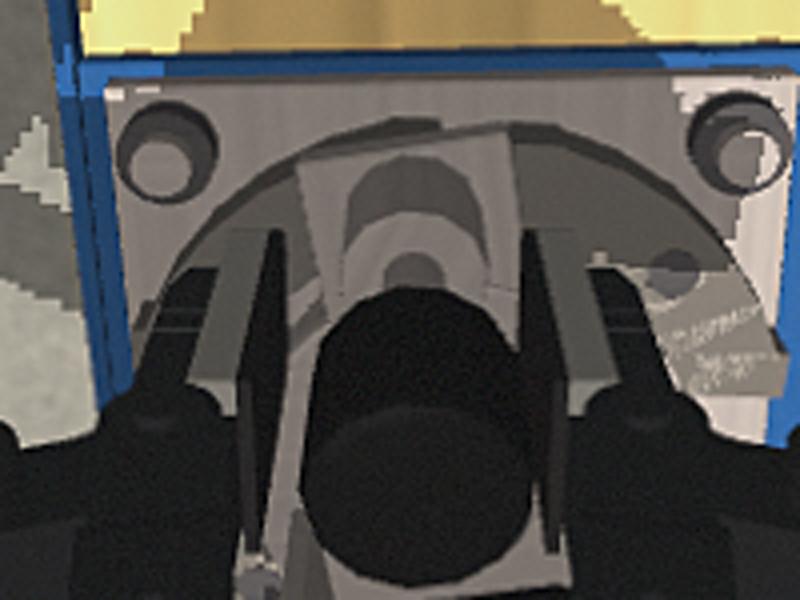

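The fork arm sits about 8–10° short of the notch, whose left edge is at crop (440,125). The fingers are loose around the knob. Now I'll push slowly.

Call:
drive_tool([
  [0.013,0.002,0,0,0,0,31],
  [0.026,0.004,0,0,0,0,31],
  [0.036,0.005,0,0,0,0,31],
  [0.042,0.006,0,0,0,0,31],
])

```text
t: 8.78
tool_pos: [0.5127, -0.1401, 0.1105]
eef_rot: [[-0.085, 0.996, -0.005], [0.996, 0.085, -0.0], [0.0, -0.005, -1.0]]
force: [-7.5, -4.2, 5.3]
grip_width: 0.0314
finger_force: 4.0
```

Call:
drive_tool([
  [0.005,0,0,0,0,0,31],
  [0.01,0.001,0,0,0,-0.005,31],
  [0.015,0.001,0,0,0,-0.01,31],
])

```text
t: 9.15
tool_pos: [0.5134, -0.1402, 0.1104]
eef_rot: [[-0.054, 0.999, -0.009], [0.999, 0.054, -0.0], [0.0, -0.009, -1.0]]
force: [-10.4, -6.4, 5.9]
grip_width: 0.0312
finger_force: 5.7
```

Call:
drive_tool([
  [0.005,0,0,0,0,0,31],
  [0.01,0.0,0,0,0,0,31],
  [0.01,0.0,0,0,0,0,31],
])

```text
t: 9.52
tool_pos: [0.5151, -0.1395, 0.1104]
eef_rot: [[-0.053, 0.999, -0.008], [0.999, 0.053, 0.001], [0.002, -0.008, -1.0]]
force: [-8.3, -3.7, 5.2]
grip_width: 0.0309
finger_force: 4.5
```

Run:
```python
from h import *
s=r.sense();c=get_calibration("wrist");im=camera("wrist"); cv2.imwrite("pics/w6.png",im[:,:,::-1])
print(s['t'],s['tool_pos'],s['force'],s['moment'],s['grip_width'],s['finger_force'])
a=cv2.imread("pics/w5.png")[:,:,::-1]
# two pictures stacked in one crop
st=np.hstack([a[190:340,190:320],im[190:340,190:320]]); crop(st,0,0,260,150,3,"w56")
```

```text
9.525 [ 0.5150809  -0.1394561   0.11035516] [-8.29334607 -3.71346469  5.15234504] [-0.59085802  1.30644093 -0.01268816] 0.030884564906168834 4.471030533313751
```

Call:
drive_tool([
  [0.005,0,0,0,0,0,31],
  [0.01,0.0,0,0,0,0,31],
  [0.01,0.0,0,0,0,0,31],
])

```text
t: 9.95
tool_pos: [0.516, -0.1391, 0.1103]
eef_rot: [[-0.053, 0.999, -0.01], [0.999, 0.053, 0.002], [0.003, -0.01, -1.0]]
force: [-9.0, -2.0, 6.4]
grip_width: 0.0308
finger_force: 5.0
```

Call:
drive_tool([
  [0.005,0,0,0,0,0,31],
  [0.01,0.0,0,0,0,0,31],
  [0.01,0.0,0,0,0,0,31],
])

```text
t: 10.32
tool_pos: [0.517, -0.1387, 0.1102]
eef_rot: [[-0.053, 0.999, -0.011], [0.999, 0.053, 0.003], [0.003, -0.011, -1.0]]
force: [-10.6, -2.0, 7.6]
grip_width: 0.0311
finger_force: 5.1
```

Run:
```python
from h import *
im=camera("wrist"); cv2.imwrite("pics/w7.png",im[:,:,::-1])
for n in("w5","w6","w7"):
    g=cv2.cvtColor(cv2.imread(f"pics/{n}.png"),cv2.COLOR_BGR2GRAY)
    for v in(255,275,295,310): print(n,v,' '.join(map(str,g[v,206:300:2])))
```

```text
w5 255 79 77 80 77 23 22 26 16 107 122 127 108 86 120 116 114 112 19 20 18 20 21 20 21 18 21 22 22 21 10 33 113 118 120 117 119 116 16 28 25 19 68 78 79 79 79 71
w5 275 110 88 37 28 20 29 22 24 128 118 123 7 14 20 17 21 18 23 21 24 26 22 21 21 24 12 14 27 23 17 20 24 20 18 23 18 19 22 30 25 18 30 35 75 109 109 109
w5 295 24 23 40 38 22 18 67 121 119 123 15 32 27 33 28 29 29 29 32 27 32 26 26 28 26 27 27 30 31 25 27 27 28 21 26 30 17 28 22 27 23 37 38 24 28 30 26
w5 310 27 27 27 39 30 96 117 116 111 74 79 16 28 27 29 26 26 26 28 29 28 28 26 32 30 28 26 27 29 27 28 30 23 28 24 27 27 22 93 131 23 34 30 27 30 26 25
w6 255 77 76 77 76 21 21 25 21 108 95 115 115 123 120 20 18 17 21 16 18 22 16 22 14 20 72 122 115 118 109 120 120 123 123 123 93 79 16 25 20 25 72 77 77 78 76 68
w6 275 109 89 34 32 22 20 23 17 18 22 18 23 23 20 22 17 20 22 20 21 14 21 15 24 19 21 26 21 18 24 27 15 65 125 122 121 126 35 24 23 27 31 35 75 110 108 109
w6 295 23 25 43 39 19 25 30 27 29 29 27 24 28 32 27 29 29 33 32 31 26 28 29 28 23 30 26 28 28 27 29 21 23 23 100 117 114 114 96 20 22 40 39 28 29 24 29
w6 310 28 26 27 42 30 41 28 28 24 33 21 26 28 29 25 26 29 27 23 27 25 26 30 28 30 26 25 30 24 24 26 25 25 56 51 112 117 116 118 129 22 40 31 28 30 30 28
w7 255 78 76 78 77 22 27 18 16 61 114 118 82 116 125 123 38 16 15 11 22 17 19 18 12 45 132 120 112 114 124 128 108 94 113 116 74 72 18 18 23 22 68 77 79 77 76 68
w7 275 110 86 32 30 25 23 21 22 25 22 21 17 16 23 24 22 22 20 22 25 20 17 19 22 19 24 21 18 26 19 15 13 65 124 121 121 125 35 26 26 28 28 34 76 108 107 110
w7 295 29 23 38 38 21 22 31 31 29 32 29 24 30 26 30 28 29 29 27 28 28 31 30 26 25 31 27 30 24 32 27 21 18 85 121 118 111 177 155 8 21 40 39 29 26 25 30
w7 310 29 23 26 40 34 23 22 33 29 23 28 28 22 31 24 25 26 29 28 24 27 27 30 24 26 29 26 28 30 28 25 25 24 56 118 113 114 115 103 214 13 39 28 26 23 27 27
```

Call:
drive_tool([
  [0.005,0,0,0,0,0,31],
  [0.01,0.0,0,0,0,0,31],
  [0.01,0.0,0,0,0,0,31],
])

```text
t: 10.75
tool_pos: [0.518, -0.1383, 0.1102]
eef_rot: [[-0.053, 0.999, -0.012], [0.999, 0.053, 0.004], [0.004, -0.012, -1.0]]
force: [-9.8, -1.6, 8.1]
grip_width: 0.031
finger_force: 5.4
```

Call:
drive_tool([
  [0.003,0,0,0,0,0,31],
  [0.006,0.0,0,0,0,0,31],
  [0.006,0.0,0,0,0,0,31],
])

```text
t: 11.12
tool_pos: [0.5182, -0.1382, 0.1101]
eef_rot: [[-0.053, 0.998, -0.014], [0.999, 0.053, 0.004], [0.005, -0.013, -1.0]]
force: [-12.6, -2.0, 9.1]
grip_width: 0.0312
finger_force: 6.3
```

Call:
drive_tool([
  [0.004,0,0.004,0,0,0,31],
  [0.008,0.0,0.004,0,0,0,31],
  [0.008,0.0,0.004,0,0,0,31],
])

```text
t: 11.5
tool_pos: [0.5202, -0.1376, 0.1101]
eef_rot: [[-0.052, 0.999, -0.012], [0.999, 0.052, 0.005], [0.006, -0.012, -1.0]]
force: [-9.1, -0.0, 3.3]
grip_width: 0.0308
finger_force: 4.5
```

Run:
```python
from h import *
im=camera("wrist"); cv2.imwrite("pics/w8.png",im[:,:,::-1]); s=r.sense(); print(s['force'],s['tool_pos'])
for n in("w8",):
    g=cv2.cvtColor(cv2.imread(f"pics/{n}.png"),cv2.COLOR_BGR2GRAY)
    for v in(255,275,295,310): print(n,v,' '.join(map(str,g[v,206:300:2])))
```

```text
[-9.7684967   0.74088512  3.73727279] [ 0.52016471 -0.1375647   0.11014041]
w8 255 76 77 79 78 16 27 21 19 84 117 112 113 114 117 124 129 93 41 17 16 18 30 67 79 112 122 116 116 112 107 117 113 116 116 67 73 70 22 28 19 21 67 76 77 75 77 68
w8 275 108 88 31 30 21 26 23 24 24 26 17 22 23 20 17 19 15 21 15 22 25 20 22 22 22 25 25 19 21 15 21 22 40 122 118 116 121 31 30 29 20 31 34 75 107 108 106
w8 295 26 27 37 38 10 17 26 31 30 30 28 25 32 29 24 27 30 30 27 30 22 28 27 26 29 28 26 28 33 25 30 19 13 67 161 225 212 217 176 13 20 37 43 28 27 30 28
w8 310 24 23 29 38 31 27 25 25 27 23 28 25 29 26 26 27 30 23 23 28 30 27 28 28 25 25 25 29 26 26 24 26 19 99 117 115 98 223 221 161 12 39 29 21 24 29 23
```

Call:
drive_tool([
  [0.002,-0.007,0.004,0,0,0,31],
  [0.005,-0.014,0.004,0,0,0,31],
  [0.005,-0.014,0.004,0,0,0,31],
])

```text
t: 11.92
tool_pos: [0.5205, -0.1383, 0.1101]
eef_rot: [[-0.051, 0.999, -0.013], [0.999, 0.051, 0.008], [0.008, -0.013, -1.0]]
force: [-6.7, 4.6, 1.2]
grip_width: 0.031
finger_force: 3.8
```

Call:
drive_tool([
  [0.004,0,0,0,0,0,31],
  [0.008,0.0,0,0,0,0,31],
  [0.008,0.0,0,0,0,0,31],
])

```text
t: 12.3
tool_pos: [0.5207, -0.1382, 0.11]
eef_rot: [[-0.051, 0.999, -0.015], [0.999, 0.052, 0.008], [0.009, -0.015, -1.0]]
force: [-9.5, 4.0, 1.7]
grip_width: 0.0313
finger_force: 4.8
```

Call:
drive_tool([
  [0.004,0,0,0,0,0,31],
  [0.008,0.0,0,0,0,0,31],
  [0.008,0.0,0,0,0,0,31],
])

```text
t: 12.68
tool_pos: [0.5224, -0.1383, 0.1098]
eef_rot: [[-0.051, 0.999, -0.014], [0.999, 0.051, 0.007], [0.008, -0.014, -1.0]]
force: [-2.9, -0.3, -1.7]
grip_width: 0.031
finger_force: 0.9
```

```bash
cat > prof.py <<'E'
import sys
from h import *
n=sys.argv[1]
im=camera("wrist"); cv2.imwrite(f"pics/{n}.png",im[:,:,::-1]); s=r.sense(); print(s['t'],s['force'],s['tool_pos'])
g=cv2.cvtColor(im,cv2.COLOR_RGB2GRAY)
for v in(235,255,275,295,310): print(v,' '.join(map(str,g[v,206:300:2])))
E
python3 prof.py w9
```

```text
12.725 [-6.40836838  3.58237624 -1.42974268] [ 0.52415347 -0.13922861  0.11016961]
235 80 81 84 81 82 82 82 81 118 116 115 114 112 71 77 75 75 74 71 75 91 80 68 67 73 72 73 71 71 91 120 114 115 119 89 79 83 82 81 80 80 78 79 78 77 80 81
255 79 77 75 78 20 26 24 15 93 117 115 98 83 70 35 19 20 25 24 25 18 19 24 20 12 21 62 84 93 100 118 113 114 118 68 70 67 17 23 26 27 68 78 78 79 78 67
275 111 86 32 33 19 19 23 20 8 19 25 18 22 14 21 20 24 21 25 22 17 23 26 27 22 22 21 23 17 16 12 18 8 100 116 116 121 34 26 19 20 26 31 74 106 106 106
295 27 21 40 40 21 22 23 30 32 26 23 27 27 29 27 28 27 27 24 26 28 29 26 26 28 26 25 29 24 20 25 31 23 29 122 191 186 186 154 15 22 38 42 31 26 30 28
310 27 27 30 42 27 101 96 72 57 21 26 27 28 30 27 27 27 27 28 23 28 29 22 27 28 29 24 28 26 22 31 67 88 112 113 160 221 218 162 120 23 38 31 25 29 26 26
```

Call:
drive_tool([
  [-0.015,0,0,0,0,0,31],
  [-0.03,0.0,0,0,0,0,34],
  [-0.03,0.0,0,0,0,0,34],
])

```text
t: 13.1
tool_pos: [0.5252, -0.1425, 0.1122]
eef_rot: [[-0.051, 0.999, 0.003], [0.999, 0.051, -0.001], [-0.002, 0.003, -1.0]]
force: [0.7, -0.5, -0.2]
grip_width: 0.0336
finger_force: 0.0
```

```bash
python3 prof.py w10
```

```text
13.15 [-0.03382798  0.27331311 -0.035198  ] [ 0.52515212 -0.14251002  0.11222773]
235 84 84 82 81 83 82 114 116 117 116 79 124 122 122 121 118 127 131 122 113 126 120 119 117 117 119 119 94 104 117 116 122 84 81 81 80 83 82 81 81 84 82 82 84 71 76 85
255 79 78 33 25 16 23 22 23 21 25 16 24 22 22 20 22 20 16 26 23 21 25 20 22 17 19 21 21 27 16 6 129 118 120 114 77 75 67 49 21 25 30 21 82 78 77 77
275 29 29 23 28 22 22 32 28 27 31 33 30 30 29 29 30 24 31 28 30 25 31 28 30 28 27 28 24 26 28 22 13 96 118 116 122 129 202 159 18 24 25 22 23 24 78 90
295 37 41 16 19 18 124 124 29 27 29 26 29 27 26 29 29 30 26 28 29 27 23 26 27 26 28 25 30 18 74 120 161 194 193 193 191 194 191 193 202 66 24 22 38 40 24 29
310 27 40 35 37 123 118 118 118 119 119 123 84 55 56 58 56 60 57 58 59 58 56 59 57 55 72 120 118 117 118 117 115 177 212 231 105 112 70 76 78 72 94 30 40 33 28 26
```

Call:
drive_tool([
  [-0.015,0,0,0,0,0,45],
  [-0.015,0.0,0,0,0,0,60],
  [-0.015,0.0,0.3,0,0,0,60],
  [-0.015,0.0,0.6,0,0,0,60],
  [-0.015,0.03,0.9,0,0,0,60],
  [-0.015,0.03,0.9,0,0,0,60],
  [-0.015,0.03,0.9,0,0,0,60],
])

```text
t: 14.02
tool_pos: [0.5212, -0.1371, 0.2463]
eef_rot: [[-0.051, 0.999, -0.001], [0.999, 0.051, 0.0], [0.0, -0.001, -1.0]]
force: [-0.6, 0.8, 0.4]
grip_width: 0.0602
finger_force: 0.0
```

Run:
```python
from h import *
s=r.sense();c=get_calibration("wrist");im=camera("wrist"); cv2.imwrite("pics/w11.png",im[:,:,::-1])
print(s['t'],s['tool_pos'],s['force'])
K=np.array([.521,-.192])
print(w2p(c,[[*K,.046],[*(K+.05*np.array([-.042,.999])),.116],[*(K+.05*np.array([-.042,.999])),.124]]))
crop(im,150,140,350,290,4,"w11c")
```

```text
14.025 [ 0.52120235 -0.13711717  0.24629825] [-0.60482826  0.8452677   0.42128075]
[[247.42568573 216.13785205]
 [247.13300151 194.99608624]
 [247.04119574 198.07967393]]
```

View pics/w11c.png

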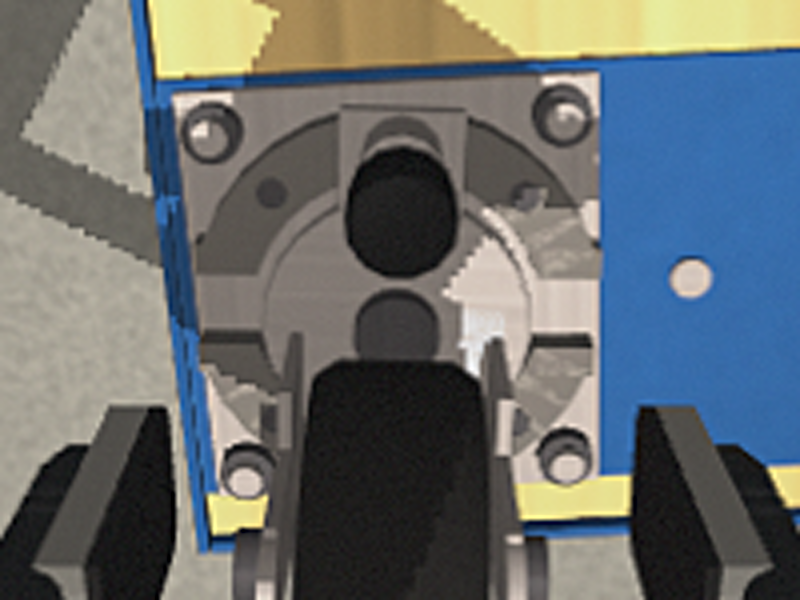

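The fork now lies square with the ring: knob top at about crop (402,222), crosswise notches level on both sides. I'll check the knob's height numerically from its outline.

Run:
```python
from h import *
c=get_calibration("wrist"); g=cv2.cvtColor(cv2.imread("pics/w11.png"),cv2.COLOR_BGR2GRAY).astype(float)
big=cv2.resize(g[160:225,225:275],None,fx=8,fy=8,interpolation=cv2.INTER_CUBIC)
# edges by row: half-level crossing on both sides of knob
th=65
for v in (188,191,194,197,200,203):
    row=g[v,225:280]; m=251-225
    L=m
    while row[L]<th: L-=1
    R=m
    while row[R]<th: R+=1
    l=225+L+(row[L]-th)/(row[L]-row[L+1]); rr=225+R-(row[R]-th)/(row[R]-row[R-1]); print(v,round(l,2),round(rr,2),round(rr-l,2))
col=g[:,250]; print('col250',[int(x) for x in col[170:215]])
t=np.linspace(0,2*np.pi,361)
for K in ([.521,-.192],[.520,-.1945]):
 for z in(.116,.124):
  C=np.array(K)+.05*np.array([-.042,.999])
  for zz in (z,z-.026):
   P=w2p(c,np.c_[C[0]+.013*np.cos(t),C[1]+.013*np.sin(t),np.full(361,zz)])
   print(K,zz,'u',P[:,0].min().round(2),P[:,0].max().round(2),'w',np.ptp(P[:,0]).round(2),'v',P[:,1].min().round(2),P[:,1].max().round(2))
```

```text
188 236.46 263.42 26.95
191 236.11 263.75 27.64
194 235.65 264.28 28.63
197 236.0 263.76 27.76
200 236.38 263.37 26.99
203 238.4 261.52 23.12
col250 [72, 75, 72, 88, 122, 137, 69, 13, 19, 15, 23, 12, 19, 22, 33, 33, 35, 29, 36, 28, 32, 34, 32, 32, 34, 29, 28, 30, 30, 27, 29, 25, 27, 27, 29, 24, 30, 24, 18, 55, 126, 132, 67, 33, 38]
[0.521, -0.192] 0.116 u 232.86 262.63 w 29.78 v 181.25 209.38
[0.521, -0.192] 0.09000000000000001 u 234.39 261.61 w 27.22 v 173.43 199.4
[0.521, -0.192] 0.124 u 232.33 262.99 w 30.66 v 183.97 212.84
[0.521, -0.192] 0.098 u 233.95 261.9 w 27.96 v 175.69 202.29
[0.52, -0.1945] 0.116 u 231.62 261.31 w 29.69 v 183.97 211.94
[0.52, -0.1945] 0.09000000000000001 u 233.26 260.4 w 27.14 v 175.93 201.76
[0.52, -0.1945] 0.124 u 231.05 261.62 w 30.57 v 186.76 215.45
[0.52, -0.1945] 0.098 u 232.78 260.66 w 27.88 v 178.25 204.71
```

Run:
```python
from h import *
c=get_calibration("wrist"); th=60
def maxw(n,m,vs):
    g=cv2.cvtColor(cv2.imread(f"pics/{n}.png"),cv2.COLOR_BGR2GRAY).astype(float); o=[]
    for v in vs:
        row=g[v]; L=R=m
        while row[L]<th: L-=1
        while row[R]<th: R+=1
        l=L+(row[L]-th)/(row[L]-row[L+1]); rr=R-(row[R]-th)/(row[R]-row[R-1]); o.append((v,round(rr-l,2)))
    return o
print(maxw("w1",206,range(194,216))); print(maxw("w11",250,range(182,208)))
for z in(.116,.124):
    print(z,(c['view']@[.519,-.143,z,1])[2], 'home pred width from w1 = w1*0.2923/depth')
```

```text
[(194, np.float64(20.73)), (195, np.float64(22.12)), (196, np.float64(22.6)), (197, np.float64(23.63)), (198, np.float64(24.32)), (199, np.float64(24.92)), (200, np.float64(25.48)), (201, np.float64(25.52)), (202, np.float64(25.6)), (203, np.float64(25.59)), (204, np.float64(25.81)), (205, np.float64(25.89)), (206, np.float64(25.55)), (207, np.float64(25.46)), (208, np.float64(24.46)), (209, np.float64(23.81)), (210, np.float64(23.34)), (211, np.float64(22.34)), (212, np.float64(21.2)), (213, np.float64(19.55)), (214, np.float64(17.9)), (215, np.float64(17.01))]
[(182, np.float64(22.38)), (183, np.float64(23.14)), (184, np.float64(23.94)), (185, np.float64(24.76)), (186, np.float64(25.37)), (187, np.float64(26.34)), (188, np.float64(26.8)), (189, np.float64(26.96)), (190, np.float64(27.23)), (191, np.float64(27.46)), (192, np.float64(27.82)), (193, np.float64(28.18)), (194, np.float64(28.46)), (195, np.float64(28.18)), (196, np.float64(27.85)), (197, np.float64(27.57)), (198, np.float64(27.32)), (199, np.float64(27.08)), (200, np.float64(26.83)), (201, np.float64(26.12)), (202, np.float64(24.62)), (203, np.float64(22.95)), (204, np.float64(21.72)), (205, np.float64(19.75)), (206, np.float64(18.36)), (207, np.float64(15.0))]
0.116 0.26238525703366494 home pred width from w1 = w1*0.2923/depth
0.124 0.25479634612363444 home pred width from w1 = w1*0.2923/depth
```

```bash
python3 -c "
from station import r
print(r.sign_off())"
```

```text
the job is handed in; nothing more can be done
None
```

I handed the job in: the locking caster now stands lengthways, in line with its notch. The knob's outline in the last picture matches the pin's home height, though I did not push the caster to test the lock. The arm is clear of everything and the things lying about were not touched.

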